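# Touch-test the blue glaze tile and switch off the drying fan

## Robot

A 7-joint arm with a two-finger parallel gripper is mounted at the origin on the work surface. World frame = base frame: x ahead of the robot, y to its left, z up, the work surface at z = 0. Lengths are in m, angles in rad, forces in N, time in s.
With the tool pointing down it reaches from about 0.4 to 0.85 m from the base axis. Payload 4.5 kg.
Tool frame: the origin (TCP) lies midway between the tips of the shut fingers; the grasp point (between the pads) lies behind it (r.grip_point_offset is the z of the grasp point in the tool frame, in m); z points along the fingers, y is the line along which they close (so a half turn about z gives the same grasp; the last joint's range is limited). The gripper opens to 88 mm and grips with 3 to 60 N. Pads are 18 mm wide; open, the fingers measure 123 mm over their backs; the gripper's body (75 mm by 187 mm) begins 45 mm behind the grasp point.
Start: joints at [-1.089, 0.689, -0.195, 1.565, 0.157, 0.902, -0.215], TCP at [0.271, 0.563, 0.239] pointing down, gripper open.
Joint ranges: [-3.01, 3.01], [-0.46, 2.08], [-1.47, 1.51], [0.13, 2.56], [-1, 4.14], [0.04, 2.09], [-2.66, 2.66]. Speed limits (rad/s): [2.57, 2.57, 3.14, 3.14, 3.14, 3.14, 3.14].

## Interface

Orientations are given as a unit quaternion [x, y, z, w].
In Python, from plant import r, optics, workorder gives the robot as it stands.
- The arm moves only by the shell command python3 -m creep 'ROWS' [FORCE]. ROWS is JSON, a list of rows, each an object of numbers: "grip": the gripper command: -1 is shut, 1 is fully open, values between are in proportion; "tx", "ty", "tz": the shift along the tool's x, y, z in cm; "spin": the turn about the tool's z in degrees. In form: [{"grip": .., "tx": .., "ty": .., "tz": .., "spin": ..}, ...]. A call has 1 to 8 rows; each row shifts and turns the commanded pose from where the row before left it, along the tool's axes as they then stand; what a row does not reach is not made up. A row lasts 1/12 s, in which the tool goes at most 41.7 mm and 7.16 degrees, less where a joint would pass 70% of its speed; a pose out of reach is approached as far as the arm can. A call with a gripper value outside its range is refused whole. The fingers move at their own pace and stop on an object; FORCE is the grip in N (left out, the last holds). Time passes only in rows, so rows that do not move let the fingers close. It gives the time, the measured TCP pose, the force, the opening and the grip force at its end, in the units of the state.
- r.get_state(): the state, without advancing time (a new reading comes with each control period).
- optics.snapshot(name): name is "scene" or "side" or "wrist"; returns (picture, depth): 400x640x3 uint8, red, green, blue; 400x640 float32, m along the optical axis (not along the pixel's ray), 0 where there is no reading.
- optics.get_calibration(name): a dict with "fx", "fy", "cx", "cy" (pixels), "D" ([k1, k2, p1, p2, k3] as OpenCV has them; the pictures are not rectified), "extrinsics" (4x4, takes a point from world to camera coordinates). Camera axes: x right, y down, z forward; pixel columns grow to the right and rows downward; lengths in m; the calibration is good to about 2 mm. A picture is of the moment at which its call begins: read the wrist's pose just before it. get_calibration takes no time and is no camera call; for the wrist camera it gives the pose at the moment of the call.
- workorder.finish_job(): hands the job in; it is judged then, once.
The state is a dict: "clock": time; "q": joint angles; "qd": joint speeds; "joint_torque": joint torques, N m; "tool_pos": TCP position; "eef_rot": TCP orientation; "contact_force": force on the tool from outside, world axes, zero at the start; "moment": the same for the moment, N m; "opening": opening from 0.0 (shut) to 1.0 (fully open); "finger_force": force on a finger pad.
Only numpy, scipy, OpenCV 4.12 (cv2) and the standard library are available. Lean on these libraries where they do the work, as an engineer would, in place of code of your own. Each camera call takes 0.05 s, during which the arm holds its last target. There are 200 camera calls.

## Task

Check that the blue test tile on the ware board is dry: rest your fingertips lightly on its white dab for about a second, without shifting or lifting the tile, then take them off it. Then push the red-balled lever of the fan's switch away from the robot, all the way over, to switch the drying fan off, and withdraw. Do not touch the other tiles, the cups, the jar or the bottle.

Things in the scene. Friction and masses are not known exactly. Their poses are not given: they have to be found in the camera images.
- tile_blue: Loose square glaze test tile, 75 x 75 x 8 mm, about 0.12 kg, glazed blue, flat on the ware board, with a white dab (26 mm across, 4 mm high) centred 12 mm along its +x and 12 mm along its +y. Origin: centre of underside, z up. The tile to test. Four tiles lie in a row on the front (-x) half of the board, 115 mm apart, in any order, a little turned.
- dab_blue: The round white dab on the blue tile, the spot to touch: a firm disc 26 mm across, 4 mm high, fixed to the tile. Origin: centre of its underside, on the tile's top face (the dab's top is 4 mm above it, 27 mm above the table). It does not give; pressing with more than 25 N spoils the glaze.
- tile_green: Loose square glaze test tile, 75 x 75 x 8 mm, about 0.12 kg, glazed green, flat on the ware board, with a white dab (26 mm across, 4 mm high) centred 12 mm along its +x and 12 mm along its +y. Origin: centre of underside, z up. A bystander, not to be touched.
- tile_yellow: Loose square glaze test tile, 75 x 75 x 8 mm, about 0.12 kg, glazed yellow, flat on the ware board, with a white dab (26 mm across, 4 mm high) centred 12 mm along its +x and 12 mm along its +y. Origin: centre of underside, z up. A bystander, not to be touched.
- tile_brown: Loose square glaze test tile, 75 x 75 x 8 mm, about 0.12 kg, glazed dark brown, flat on the ware board, with a white dab (26 mm across, 4 mm high) centred 12 mm along its +x and 12 mm along its +y. Origin: centre of underside, z up. A bystander, not to be touched.
- board: The plywood ware board, fixed, 220 mm (its x) x 450 mm (its y) x 15 mm thick, lying on the table. Origin: centre of its underside. Its position and yaw vary.
- cup_stone: A loose open terracotta cup without handle, 60 mm across the mouth and 60 mm high, standing upright at the back (+x) edge of the ware board. Origin: centre of its foot. A bystander, not to be touched.
- cup_blue: A loose open blue ceramic cup without handle, 60 mm across the mouth and 60 mm high, standing upright at the back (+x) edge of the ware board. Origin: centre of its foot. A bystander, not to be touched.
- jar: A loose amber glass jar with a white cap, 64 mm across and 85 mm high, on the table beyond (+x of) the switch box. Origin: centre of its underside. A bystander, not to be touched.
- bottle: A loose white plastic bottle with a black cap, 52 mm across and 130 mm high, on the table to the right (-y) of the board. Origin: centre of its underside. A bystander, not to be touched.
- switch_base: The drying fan's switch box, fixed to the table left (+y) of the board: a grey block 70 mm (its x) x 50 mm (its y) x 25 mm high, carrying the lever. Origin: centre of its underside; the lever is pushed along its +x (away from the robot, give or take its yaw) to switch off. Pivot 22 mm above the origin.
- switch_tip (a point): Centre of the red ball, 26 mm across, at the top end of the switch lever, 80 mm from the pivot; it moves with the lever. About 92 mm above the table at either end of its travel and 102 mm midway.
- switch (a joint): Angle of the switch lever in rad: 0 = leaning 0.5 rad towards the box's -x (fan on), 0.5 = upright, 1.0 = leaning 0.5 rad towards its +x against the end stop (fan off). It stays where it is left; about 1 N at the ball moves it. It starts between 0 and 0.15.
Mind the look-alikes: they are no part of the job. Leave any brown or green look-alike of the switch_base alone. There is more than one size of the tile_blue; the job needs the smaller.

How it is judged:
On the way, in this order (a step that is already met when the one before it is completed fails the run):
1. the fingertips rest on the white dab of the blue tile for 0.3 s (contact force between the fingers and dab_blue above 0.2 N and distance of tile_blue from where it was at the start of the episode below 0.012 m), for 0.3 s.
2. the fingertips are off the blue tile (contact force between each of the fingers, the arm and tile_blue below 0.05 N), for 0.2 s.
3. the switch lever is pushed over to off (beyond 0.85 rad) (value of joint switch above 0.85 rad), for 0.1 s.
At the end, for the whole second after the job is handed in: The lever stands beyond 0.85 rad (off), and the four tiles, both cups, the jar and the bottle are at rest, within 12 mm of where they started and level or upright to 0.15 rad (value of joint switch above 0.85 rad and distance of each of tile_green, tile_yellow, tile_brown, cup_stone, cup_blue, jar, bottle, tile_blue from where it was at the start of the episode below 0.012 m and angle between each of tile_green, tile_yellow, tile_brown, cup_stone, cup_blue, jar, bottle, tile_blue's own z axis and vertical below 0.15 rad and linear speed of each of tile_green, tile_yellow, tile_brown, cup_stone, cup_blue, jar, bottle, tile_blue below 0.02 m/s); the robot touches nothing.
It fails at once if the blue tile is pressed harder than 25 N (contact force between any of the fingers, the arm and tile_blue above 25 N).
It fails at once if the blue tile is shifted or lifted by more than 12 mm (distance of tile_blue from where it was at the start of the episode above 0.012 m).
It fails at once if another tile, a cup, the jar or the bottle is touched (more than 0.5 N) (contact force between any of the fingers, the arm and tile_green above 0.5 N or contact force between any of the fingers, the arm and tile_yellow above 0.5 N or contact force between any of the fingers, the arm and tile_brown above 0.5 N or contact force between any of the fingers, the arm and cup_stone above 0.5 N or contact force between any of the fingers, the arm and cup_blue above 0.5 N or contact force between any of the fingers, the arm and jar above 0.5 N or contact force between any of the fingers, the arm and bottle above 0.5 N).
It fails at once if a bystander is moved more than 12 mm (distance of any of tile_green, tile_yellow, tile_brown, cup_stone, cup_blue, jar, bottle from where it was at the start of the episode above 0.012 m).
It also fails if it takes over 43 s, if anything falls off the work surface, if the arm or the gripper's body presses on something with over 40 N, if the wrist force passes 120 N, or if a joint passes its speed limit or range.

## Working session

There is one attempt and no reset: what is moved stays moved. The work goes in short steps, Python scripts to look and compute and a shell command to move; the robot and the scene stay as the last step left them, time stands still between calls to the robot, and variables do not carry over. Pictures are saved under pics/ and viewed, at most 10 in all, crops included, and the job is handed in when it is done.

```bash
mkdir -p pics; cat > h.py <<'E'
import numpy as np, cv2
from plant import r, optics, workorder
def snap(n,f):
    cal=optics.get_calibration(n); p,d=optics.snapshot(n)
    cv2.imwrite(f'pics/{f}.png',p[:,:,::-1]); np.savez(f'pics/{f}.npz',p=p,d=d,E=cal['extrinsics'],k=[cal['fx'],cal['fy'],cal['cx'],cal['cy']],D=cal['D'])
def load(f):
    return np.load(f'pics/{f}.npz')
def ray(z,u,v):
    fx,fy,cx,cy=z['k'];K=np.array([[fx,0,cx],[0,fy,cy],[0,0,1]])
    a=cv2.undistortPoints(np.array([[[u,v]]],float),K,z['D'])[0,0]
    E=np.array(z['E']);R=E[:3,:3];t=E[:3,3]
    return -R.T@t, R.T@np.array([a[0],a[1],1])
def atz(z,u,v,h):
    o,d=ray(z,u,v);return o+d*(h-o[2])/d[2]
def atd(z,u,v):
    o,d=ray(z,u,v);w=z['d'][int(v)-1:int(v)+2,int(u)-1:int(u)+2];return o+d*np.median(w[w>0]) if (w>0).any() else None
E
python3 - <<'E'
from h import *
snap('scene','s0');snap('side','d0')
s=r.get_state();print(s['tool_pos'],s['eef_rot'],s['clock'],s['contact_force'],r.grip_point_offset)
E
```

```text
[0.27044058 0.56282436 0.23799854] [ 2.22012354e-01  9.75043494e-01 -8.29746011e-04 -1.08179110e-04] 0.1 [-0.04468158 -0.24391484 -1.08575229] -0.0187
```

View pics/s0.png

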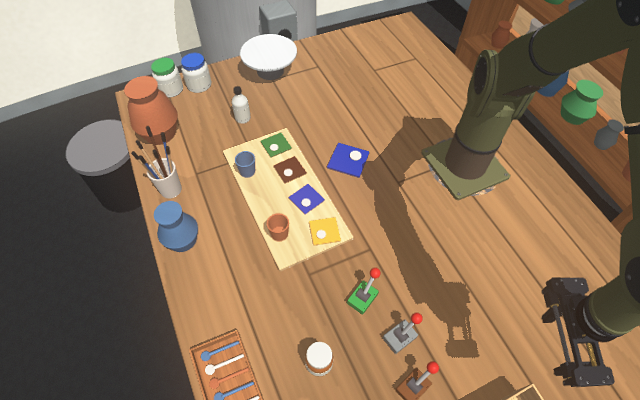

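View pics/d0.png

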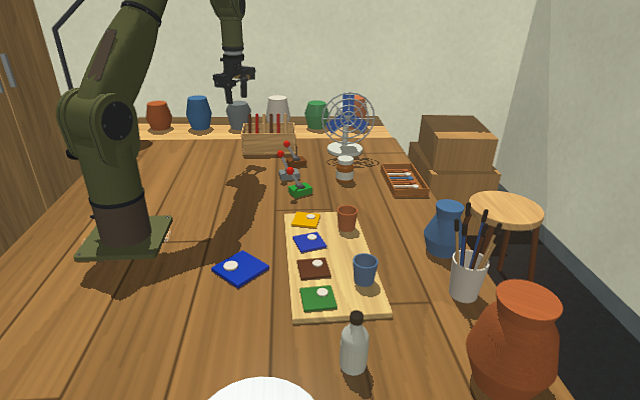

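The scene view has two blue tiles: a small one on the board at (306,199) and a larger one off the board at (348,160). The small one is meant, since the job needs the smaller and it lies on the board. There are three switches: green (363,296), grey (401,335) and brown (413,385). The grey one is meant. I'll confirm both in a crop.

```bash
python3 - <<'E'
from h import *
z=load('s0');p=z['p'][:,:,::-1]
a=cv2.resize(p[140:260,260:380],None,fx=4.5,fy=4.5,interpolation=cv2.INTER_CUBIC)[:540,:400]
a=cv2.resize(p[150:270,265:353],None,fx=4.5,fy=4.5,interpolation=cv2.INTER_CUBIC)
b=cv2.resize(p[260:380,345:433],None,fx=4.5,fy=4.5,interpolation=cv2.INTER_CUBIC)
cv2.imwrite('pics/c1.png',np.hstack([a,b]))
P=z['p'].astype(int)
def seg(n,x0,y0,x1,y1,f,h):
    w=P[y0:y1,x0:x1];m=f(w[...,0],w[...,1],w[...,2]).astype(np.uint8)
    k,l,st,c=cv2.connectedComponentsWithStats(m)
    for i in range(1,k):
        if st[i,4]>15:
            u,v=c[i]+[x0,y0];print(n,st[i,4],u.round(1),v.round(1),atz(z,u,v,h).round(4),atd(z,round(u),round(v)))
blue=lambda R,G,B:(B>1.5*R)&(B>90)&(R<100)
white=lambda R,G,B:(R>190)&(B>190)
red=lambda R,G,B:(R>130)&(G<80)&(B<80)
seg('tile',285,180,330,216,blue,.023)
seg('dab',285,180,330,216,white,.027)
seg('big',325,140,372,180,blue,.01)
seg('ball',350,260,445,400,red,.092)
for n,u,v,h in [('cupS',278,227,.06),('cupB',245,164,.06),('yel',324,231,.023),('brn',290,169,.023),('jar',319,352,.085),('dabY',321,234,.027),('dabBr',288,172,.027)]:print(n,atz(z,u,v,h).round(3))
E
```

```text
tile 451 306.2 197.7 [ 0.5082 -0.0712  0.023 ] [ 0.50906398 -0.07096449  0.02216776]
dab 28 295.3 184.1 [ 0.5193 -0.1252  0.027 ] [ 0.5169272  -0.13475498  0.0142571 ]
dab 54 305.6 202.1 [ 0.5168 -0.0557  0.027 ] [ 0.51534577 -0.05622614  0.02568746]
big 795 347.2 159.9 [ 0.3344 -0.157   0.01  ] [ 0.33493169 -0.15702149  0.00981448]
ball 74 374.4 272.6 [0.4628 0.2368 0.092 ] [0.46723534 0.24079164 0.10191262]
ball 88 416.1 318.0 [0.4293 0.3752 0.092 ] [0.4347861  0.37806438 0.10715223]
ball 99 432.5 367.0 [0.4526 0.4844 0.092 ] [0.45587342 0.4858223  0.10460647]
cupS [0.622 0.007 0.06 ]
cupB [ 0.633 -0.229  0.06 ]
yel [0.508 0.049 0.023]
brn [ 0.511 -0.186  0.023]
jar [0.66  0.351 0.085]
dabY [0.52  0.056 0.027]
dabBr [ 0.522 -0.175  0.027]
```

View pics/c1.png

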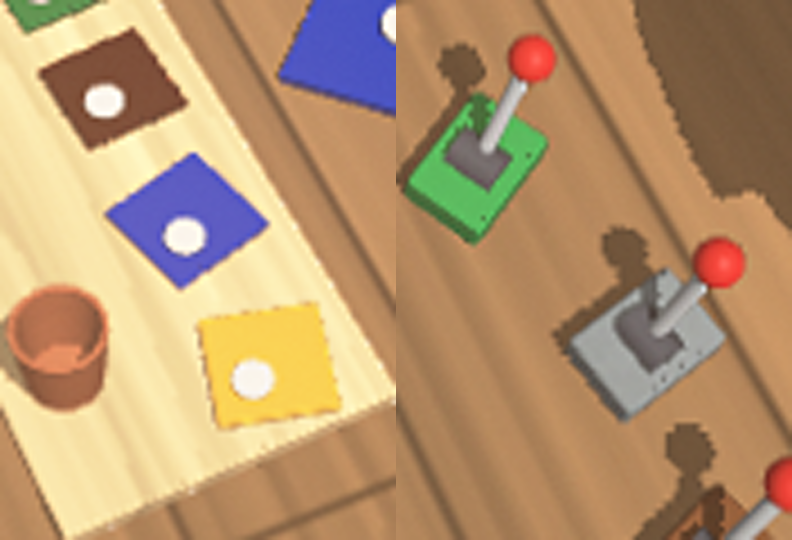

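The crop confirms both. The small blue tile sits on the board with its dab at about (306,202), world (0.516, -0.056). The grey switch has its ball at (416,318), world about (0.430, 0.376). I'll shut the gripper, square up and travel high.

```bash
python3 -m creep '[{"grip":-1,"spin":-6.4},{"grip":-1,"spin":-6.4},{"grip":-1,"spin":-6.4},{"grip":-1,"spin":-6.4},{"grip":-1,"tx":-1.2,"ty":-3},{"grip":-1,"tx":-1.2,"ty":-3},{"grip":-1,"tx":-1.2,"ty":-3},{"grip":-1,"tx":-1.2,"ty":-3}]' 10
```

```text
$[0]: bad value
```

```bash
python3 -m creep '[{"grip":-1,"tx":0,"ty":0,"tz":0,"spin":-6.4},{"grip":-1,"tx":0,"ty":0,"tz":0,"spin":-6.4},{"grip":-1,"tx":0,"ty":0,"tz":0,"spin":-6.4},{"grip":-1,"tx":0,"ty":0,"tz":0,"spin":-6.4},{"grip":-1,"tx":-1.2,"ty":-3,"tz":0,"spin":0},{"grip":-1,"tx":-1.2,"ty":-3,"tz":0,"spin":0},{"grip":-1,"tx":-1.2,"ty":-3,"tz":0,"spin":0},{"grip":-1,"tx":-1.2,"ty":-3,"tz":0,"spin":0}]' 10
```

```text
clock: 0.77
tool_pos: [0.3187, 0.4417, 0.2383]
eef_rot: [0.0, 1.0, -0.0, -0.0]
contact_force: [0.4, 0.1, 0.6]
opening: 0.419
finger_force: 0.0
```

```bash
python3 -m creep '[{"grip":-1,"tx":-1.2,"ty":-3.1,"tz":0,"spin":0},{"grip":-1,"tx":-1.2,"ty":-3.1,"tz":0,"spin":0},{"grip":-1,"tx":-1.2,"ty":-3.1,"tz":0,"spin":0},{"grip":-1,"tx":-1.2,"ty":-3.1,"tz":0,"spin":0},{"grip":-1,"tx":-1.2,"ty":-3.1,"tz":0,"spin":0},{"grip":-1,"tx":-1.2,"ty":-3.1,"tz":0,"spin":0},{"grip":-1,"tx":-1.2,"ty":-3.1,"tz":0,"spin":0},{"grip":-1,"tx":-1.2,"ty":-3.1,"tz":0,"spin":0}]'
python3 -m creep '[{"grip":-1,"tx":-1.2,"ty":-3.1,"tz":0,"spin":0},{"grip":-1,"tx":-1.2,"ty":-3.1,"tz":0,"spin":0},{"grip":-1,"tx":-1.2,"ty":-3.1,"tz":0,"spin":0},{"grip":-1,"tx":-1.2,"ty":-3.1,"tz":0,"spin":0},{"grip":-1,"tx":-1.2,"ty":-3.1,"tz":0,"spin":0},{"grip":-1,"tx":-1.2,"ty":-3.1,"tz":0,"spin":0},{"grip":-1,"tx":-1.2,"ty":-3.1,"tz":0,"spin":0},{"grip":-1,"tx":0,"ty":0,"tz":0,"spin":0}]'
python3 - <<'E'
from h import *
snap('wrist','w0');print(r.get_state()['tool_pos'])
z=load('w0');P=z['p'].astype(int);m=((P.min(2)>185)).astype(np.uint8)
k,l,st,c=cv2.connectedComponentsWithStats(m)
for i in range(1,k):
    if st[i,4]>100:print(st[i],c[i].round(1),atz(z,*c[i],.027).round(4))
E
```

```text
clock: 1.43
tool_pos: [0.4144, 0.1936, 0.2386]
eef_rot: [0.0, 1.0, -0.0, -0.0]
contact_force: [0.2, -0.7, 0.1]
opening: 0.004
finger_force: 0.0
clock: 2.1
tool_pos: [0.4995, -0.0299, 0.238]
eef_rot: [0.006, 1.0, -0.002, 0.0]
contact_force: [0.0, 0.8, -0.4]
opening: 0.008
finger_force: 0.0
[ 0.49856205 -0.02610721  0.23812074]
[180   0  29  11 234] [194.   4.] [ 0.3186 -0.1587  0.027 ]
[287 175  20  20 321] [296.6 184.8] [ 0.5154 -0.0575  0.027 ]
[378 177  21  20 316] [388.1 186.7] [0.5189 0.0537 0.027 ]
```

View pics/w0.png

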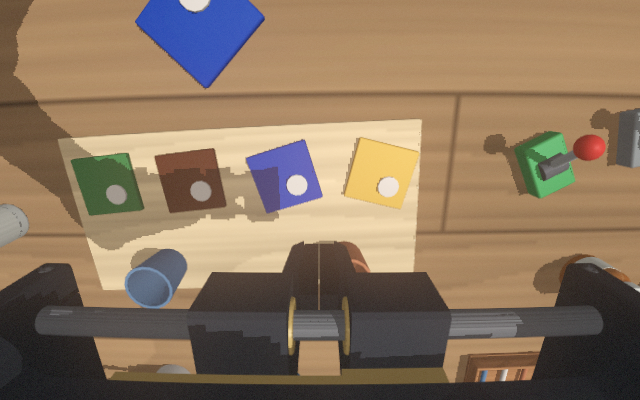

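The wrist view shows the blue tile with its dab at (297,185), world (0.5155, -0.057). Yellow's dab is at (388,187). The fingers are shut. I'll move above the dab and descend.

```bash
python3 -m creep '[{"grip":-1,"tx":-0.8,"ty":-1.6,"tz":0,"spin":0},{"grip":-1,"tx":-0.9,"ty":-1.6,"tz":0,"spin":0},{"grip":-1,"tx":0,"ty":0,"tz":3,"spin":0},{"grip":-1,"tx":0,"ty":0,"tz":3,"spin":0},{"grip":-1,"tx":0,"ty":0,"tz":3,"spin":0},{"grip":-1,"tx":0,"ty":0,"tz":3,"spin":0},{"grip":-1,"tx":0,"ty":0,"tz":2,"spin":0},{"grip":-1,"tx":0,"ty":0,"tz":1,"spin":0}]'
python3 -m creep '[{"grip":-1,"tx":0,"ty":0,"tz":0,"spin":0},{"grip":-1,"tx":0,"ty":0,"tz":0,"spin":0},{"grip":-1,"tx":0,"ty":0,"tz":0,"spin":0},{"grip":-1,"tx":0,"ty":0,"tz":0,"spin":0}]'
```

```text
clock: 2.82
tool_pos: [0.5132, -0.0523, 0.0862]
eef_rot: [-0.001, 1.0, 0.0, -0.002]
contact_force: [0.2, -0.6, 0.3]
opening: 0.005
finger_force: 0.0
clock: 3.15
tool_pos: [0.516, -0.0537, 0.0901]
eef_rot: [0.001, 1.0, 0.0, 0.001]
contact_force: [0.2, 0.1, 1.0]
opening: 0.003
finger_force: 0.0
```

```bash
python3 -m creep '[{"grip":-1,"tx":0,"ty":-0.3,"tz":1,"spin":0},{"grip":-1,"tx":0,"ty":0,"tz":1,"spin":0},{"grip":-1,"tx":0,"ty":0,"tz":1,"spin":0},{"grip":-1,"tx":0,"ty":0,"tz":1,"spin":0},{"grip":-1,"tx":0,"ty":0,"tz":0.8,"spin":0},{"grip":-1,"tx":0,"ty":0,"tz":0.4,"spin":0},{"grip":-1,"tx":0,"ty":0,"tz":0.2,"spin":0},{"grip":-1,"tx":0,"ty":0,"tz":0,"spin":0}]'
python3 -m creep '[{"grip":-1,"tx":0,"ty":0,"tz":0,"spin":0},{"grip":-1,"tx":0,"ty":0,"tz":0,"spin":0},{"grip":-1,"tx":0,"ty":0,"tz":0.1,"spin":0},{"grip":-1,"tx":0,"ty":0,"tz":0.1,"spin":0},{"grip":-1,"tx":0,"ty":0,"tz":0.1,"spin":0},{"grip":-1,"tx":0,"ty":0,"tz":0.1,"spin":0},{"grip":-1,"tx":0,"ty":0,"tz":0,"spin":0},{"grip":-1,"tx":0,"ty":0,"tz":0,"spin":0}]'
```

```text
clock: 3.82
tool_pos: [0.5147, -0.0567, 0.0341]
eef_rot: [0.0, 1.0, 0.0, -0.0]
contact_force: [-0.0, 0.0, 0.7]
opening: 0.001
finger_force: 0.0
clock: 4.48
tool_pos: [0.515, -0.0568, 0.0307]
eef_rot: [0.0, 1.0, 0.0, -0.0]
contact_force: [0.6, 0.5, 0.3]
opening: 0.006
finger_force: 0.0
```

```bash
python3 -m creep '[{"grip":-1,"tx":0,"ty":0,"tz":0.1,"spin":0},{"grip":-1,"tx":0,"ty":0,"tz":0,"spin":0},{"grip":-1,"tx":0,"ty":0,"tz":0.1,"spin":0},{"grip":-1,"tx":0,"ty":0,"tz":0,"spin":0},{"grip":-1,"tx":0,"ty":0,"tz":0.1,"spin":0},{"grip":-1,"tx":0,"ty":0,"tz":0,"spin":0},{"grip":-1,"tx":0,"ty":0,"tz":0,"spin":0}]'
python3 -m creep '[{"grip":-1,"tx":0,"ty":0,"tz":0.05,"spin":0},{"grip":-1,"tx":0,"ty":0,"tz":0,"spin":0},{"grip":-1,"tx":0,"ty":0,"tz":0,"spin":0}]'
```

```text
clock: 5.07
tool_pos: [0.515, -0.0568, 0.0276]
eef_rot: [0.0, 1.0, 0.0, -0.0]
contact_force: [-0.9, -0.3, -0.2]
opening: 0.008
finger_force: 0.0
clock: 5.32
tool_pos: [0.515, -0.0568, 0.0275]
eef_rot: [0.0, 1.0, -0.0, 0.0]
contact_force: [-0.9, -0.3, 3.8]
opening: 0.005
finger_force: 2.2
```

Contact at about 3.5 N. I'll hold there for over a second.

```bash
for i in 1 2; do python3 -m creep '[{"grip":-1,"tx":0,"ty":0,"tz":0,"spin":0},{"grip":-1,"tx":0,"ty":0,"tz":0,"spin":0},{"grip":-1,"tx":0,"ty":0,"tz":0,"spin":0},{"grip":-1,"tx":0,"ty":0,"tz":0,"spin":0},{"grip":-1,"tx":0,"ty":0,"tz":0,"spin":0},{"grip":-1,"tx":0,"ty":0,"tz":0,"spin":0}]'; done
```

```text
clock: 5.82
tool_pos: [0.515, -0.0568, 0.0275]
eef_rot: [0.0, 1.0, -0.0, 0.0]
contact_force: [0.0, -0.1, 6.3]
opening: 0.008
finger_force: 2.7
clock: 6.32
tool_pos: [0.515, -0.0568, 0.0275]
eef_rot: [0.0, 1.0, -0.0, 0.0]
contact_force: [-0.6, 0.7, 6.0]
opening: 0.007
finger_force: 2.7
```

```bash
python3 -m creep '[{"grip":-1,"tx":0,"ty":0,"tz":-0.3,"spin":0},{"grip":-1,"tx":0,"ty":0,"tz":-1,"spin":0},{"grip":-1,"tx":0,"ty":0,"tz":-2,"spin":0},{"grip":-1,"tx":0,"ty":0,"tz":-3,"spin":0},{"grip":-1,"tx":0,"ty":0,"tz":-4,"spin":0},{"grip":-1,"tx":0,"ty":0,"tz":-4,"spin":0},{"grip":-1,"tx":0,"ty":0,"tz":-3,"spin":0},{"grip":-1,"tx":0,"ty":0,"tz":0,"spin":0}]'
python3 - <<'E'
from h import *
snap('scene','s1');snap('side','d1')
z=load('s0')
c=[atz(z,345+(u-396)/4.5,260+v/4.5,.025) for u,v in [(571,345),(625,418),(724,338),(665,272)]]
print(np.round(c,4),np.mean(c,0))
e=(c[2]-c[1]+c[3]-c[0]);print('edge dir',np.degrees(np.arctan2(e[1],e[0])),np.linalg.norm(e)/2, np.linalg.norm(c[0]-c[1]))
z=load('s1')
a=cv2.resize(z['p'][150:270,265:353,::-1],None,fx=4.5,fy=4.5,interpolation=cv2.INTER_CUBIC)
d=load('d1');b=cv2.resize(d['p'][135:215,260:320,::-1],(405,540),interpolation=cv2.INTER_CUBIC)
cv2.imwrite('pics/c2.png',np.hstack([a,b[:,:400]]))
E
```

```text
clock: 6.98
tool_pos: [0.5184, -0.0567, 0.2064]
eef_rot: [0.001, 1.0, -0.0, 0.006]
contact_force: [0.2, 0.0, -0.1]
opening: 0.009
finger_force: 0.0
[[0.4987 0.3693 0.025 ]
 [0.4916 0.4148 0.025 ]
 [0.4231 0.4004 0.025 ]
 [0.4336 0.3559 0.025 ]] [0.46175567 0.3851038  0.025     ]
edge dir -168.235470901608 0.06822333417412285 0.04604829058685808
```

View pics/c2.png

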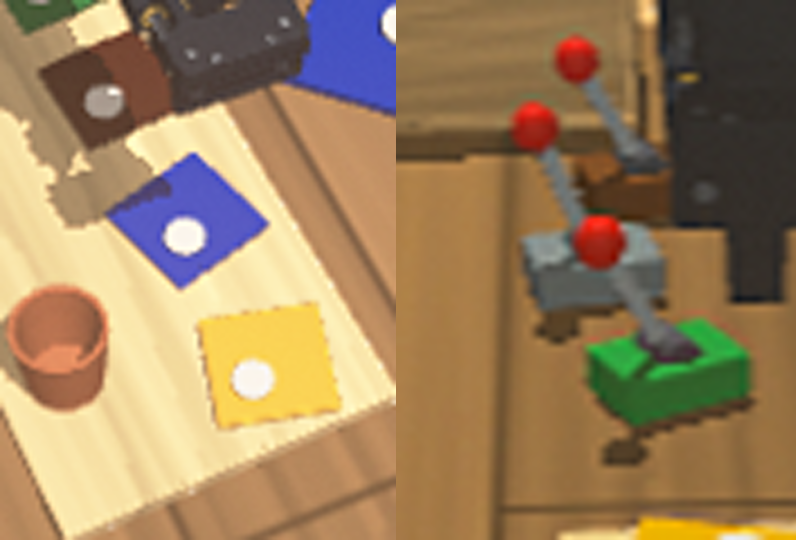

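The tile is unmoved: its dab is still at crop (185,236). The grey lever still leans toward the robot, and the box is yawed about 12°. I'll go behind the ball, high.

```bash
for i in 1 2; do python3 -m creep '[{"grip":-1,"tx":1,"ty":3,"tz":0,"spin":0},{"grip":-1,"tx":1,"ty":3,"tz":0,"spin":0},{"grip":-1,"tx":1,"ty":3,"tz":0,"spin":0},{"grip":-1,"tx":1,"ty":3,"tz":0,"spin":0},{"grip":-1,"tx":1,"ty":3,"tz":0,"spin":0},{"grip":-1,"tx":1,"ty":3,"tz":0,"spin":0},{"grip":-1,"tx":1,"ty":3,"tz":0,"spin":0}]'; done
python3 -m creep '[{"grip":-1,"tx":0,"ty":0,"tz":0,"spin":-6},{"grip":-1,"tx":0,"ty":0,"tz":0,"spin":-6},{"grip":-1,"tx":0,"ty":0,"tz":0,"spin":0},{"grip":-1,"tx":0,"ty":0,"tz":0,"spin":0},{"grip":-1,"tx":0,"ty":0,"tz":0,"spin":0}]'
python3 - <<'E'
from h import *
snap('wrist','w1');z=load('w1');P=z['p'].astype(int);print(r.get_state()['tool_pos'])
m=((P[...,0]>120)&(P[...,1]<60)&(P[...,2]<60)).astype(np.uint8)
k,l,st,c=cv2.connectedComponentsWithStats(m)
for i in range(1,k):
    if st[i,4]>100:print(st[i],c[i].round(1),atz(z,*c[i],.094).round(4))
E
```

```text
clock: 7.67
tool_pos: [0.4434, 0.1539, 0.1988]
eef_rot: [0.0, 1.0, -0.001, -0.002]
contact_force: [0.4, 0.0, -0.6]
opening: 0.007
finger_force: 0.0
clock: 8.25
tool_pos: [0.3739, 0.3636, 0.1986]
eef_rot: [0.0, 1.0, -0.002, -0.001]
contact_force: [0.6, 0.7, -0.6]
opening: 0.006
finger_force: 0.0
clock: 8.67
tool_pos: [0.3753, 0.3623, 0.1994]
eef_rot: [-0.102, 0.995, -0.001, -0.001]
contact_force: [-0.3, -0.1, -0.8]
opening: 0.004
finger_force: 0.0
[0.37543227 0.36243952 0.19962654]
[597 202  43  17 175] [621.6 210.4] [0.3289 0.6383 0.094 ]
```

View pics/w1.png

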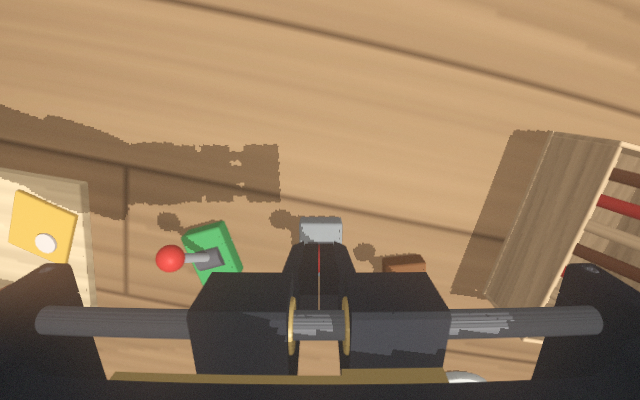

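The grey box is centred straight ahead at (320,230), with the red ball just behind the fingers at (319,260). I'll descend behind the ball.

```bash
python3 -m creep '[{"grip":-1,"tx":0,"ty":0,"tz":2.4,"spin":0},{"grip":-1,"tx":0,"ty":0,"tz":2.4,"spin":0},{"grip":-1,"tx":0,"ty":0,"tz":2.4,"spin":0},{"grip":-1,"tx":0,"ty":0,"tz":2.4,"spin":0},{"grip":-1,"tx":0,"ty":0,"tz":1.6,"spin":0},{"grip":-1,"tx":0,"ty":0,"tz":0.6,"spin":0},{"grip":-1,"tx":0,"ty":0,"tz":0,"spin":0},{"grip":-1,"tx":0,"ty":0,"tz":0,"spin":0}]'
python3 -m creep '[{"grip":-1,"tx":-1,"ty":0,"tz":0,"spin":0},{"grip":-1,"tx":-1,"ty":0,"tz":0,"spin":0},{"grip":-1,"tx":-1,"ty":0,"tz":0,"spin":0},{"grip":-1,"tx":-1,"ty":0,"tz":0,"spin":0},{"grip":-1,"tx":-1,"ty":0,"tz":0,"spin":0},{"grip":-1,"tx":-1,"ty":0,"tz":0,"spin":0},{"grip":-1,"tx":0,"ty":0,"tz":0,"spin":0}]'
```

```text
clock: 9.38
tool_pos: [0.3756, 0.3634, 0.0826]
eef_rot: [-0.104, 0.995, 0.0, 0.0]
contact_force: [-0.4, 0.1, 0.9]
opening: 0.005
finger_force: 0.0
clock: 9.97
tool_pos: [0.4369, 0.3764, 0.0839]
eef_rot: [-0.103, 0.995, 0.001, 0.002]
contact_force: [0.7, 1.5, -0.1]
opening: 0.006
finger_force: 0.0
```

```bash
python3 -m creep '[{"grip":-1,"tx":-1,"ty":0,"tz":0,"spin":0},{"grip":-1,"tx":-1,"ty":0,"tz":0,"spin":0},{"grip":-1,"tx":-0.8,"ty":0,"tz":0,"spin":0},{"grip":-1,"tx":-0.5,"ty":0,"tz":0,"spin":0},{"grip":-1,"tx":-0.3,"ty":0,"tz":0,"spin":0},{"grip":-1,"tx":0,"ty":0,"tz":0,"spin":0},{"grip":-1,"tx":0,"ty":0,"tz":0,"spin":0}]'
python3 - <<'E'
from h import *
snap('scene','s2');snap('side','d2')
z=load('s2');d=load('d2')
a=cv2.resize(z['p'][270:370,340:440,::-1],(400,400),interpolation=cv2.INTER_CUBIC)
b=cv2.resize(d['p'][125:205,250:330,::-1],(400,400),interpolation=cv2.INTER_CUBIC)
cv2.imwrite('pics/c3.png',np.hstack([a,b]))
E
```

```text
clock: 10.55
tool_pos: [0.4693, 0.3833, 0.0824]
eef_rot: [-0.104, 0.995, 0.0, 0.0]
contact_force: [-0.8, 0.1, -0.6]
opening: 0.005
finger_force: 0.0
```

View pics/c3.png

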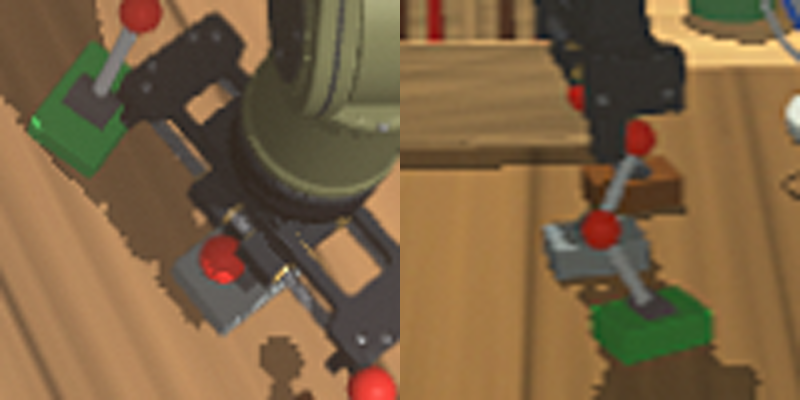

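The lever is past upright and leaning away, with its ball at (640,138) in the side crop. I'll push on until it meets the stop.

```bash
python3 -m creep '[{"grip":-1,"tx":-0.3,"ty":0,"tz":0,"spin":0},{"grip":-1,"tx":-0.3,"ty":0,"tz":0,"spin":0},{"grip":-1,"tx":-0.2,"ty":0,"tz":0,"spin":0},{"grip":-1,"tx":0,"ty":0,"tz":0,"spin":0},{"grip":-1,"tx":0,"ty":0,"tz":0,"spin":0}]'
python3 -m creep '[{"grip":-1,"tx":-0.1,"ty":0,"tz":0,"spin":0},{"grip":-1,"tx":-0.1,"ty":0,"tz":0,"spin":0},{"grip":-1,"tx":0,"ty":0,"tz":0,"spin":0},{"grip":-1,"tx":0,"ty":0,"tz":0,"spin":0}]'
```

```text
clock: 11.07
tool_pos: [0.4759, 0.3846, 0.082]
eef_rot: [-0.104, 0.995, -0.0, -0.001]
contact_force: [-4.4, -0.3, 0.7]
opening: 0.006
finger_force: 2.3
clock: 11.4
tool_pos: [0.4762, 0.3846, 0.0819]
eef_rot: [-0.105, 0.995, -0.001, -0.002]
contact_force: [-8.5, -2.0, 5.1]
opening: 0.006
finger_force: 4.2
```

At the stop: the tool has stalled with the force rising to about 9 N. I'll back off, rise and check.

```bash
python3 -m creep '[{"grip":-1,"tx":1,"ty":0,"tz":0,"spin":0},{"grip":-1,"tx":2,"ty":0,"tz":0,"spin":0},{"grip":-1,"tx":2,"ty":0,"tz":0,"spin":0},{"grip":-1,"tx":2,"ty":0,"tz":0,"spin":0},{"grip":-1,"tx":1.5,"ty":0,"tz":-2,"spin":0},{"grip":-1,"tx":0,"ty":0,"tz":-3,"spin":0},{"grip":-1,"tx":0,"ty":0,"tz":-3,"spin":0},{"grip":-1,"tx":0,"ty":0,"tz":-3,"spin":0}]'
python3 -m creep '[{"grip":-1,"tx":0,"ty":0,"tz":0,"spin":0},{"grip":-1,"tx":0,"ty":0,"tz":0,"spin":0},{"grip":-1,"tx":0,"ty":0,"tz":0,"spin":0},{"grip":-1,"tx":0,"ty":0,"tz":0,"spin":0}]'
python3 - <<'E'
from h import *
snap('scene','s3')
z=load('s3');cv2.imwrite('pics/c4.png',cv2.resize(z['p'][120:400,200:480,::-1],(590,590),interpolation=cv2.INTER_CUBIC))
E
```

```text
clock: 12.07
tool_pos: [0.3967, 0.368, 0.1937]
eef_rot: [-0.104, 0.995, 0.0, 0.001]
contact_force: [0.9, 0.2, -0.4]
opening: 0.008
finger_force: 0.0
clock: 12.4
tool_pos: [0.396, 0.367, 0.1911]
eef_rot: [-0.104, 0.995, -0.001, -0.0]
contact_force: [-0.5, -0.3, -0.1]
opening: 0.002
finger_force: 0.0
```

View pics/c4.png

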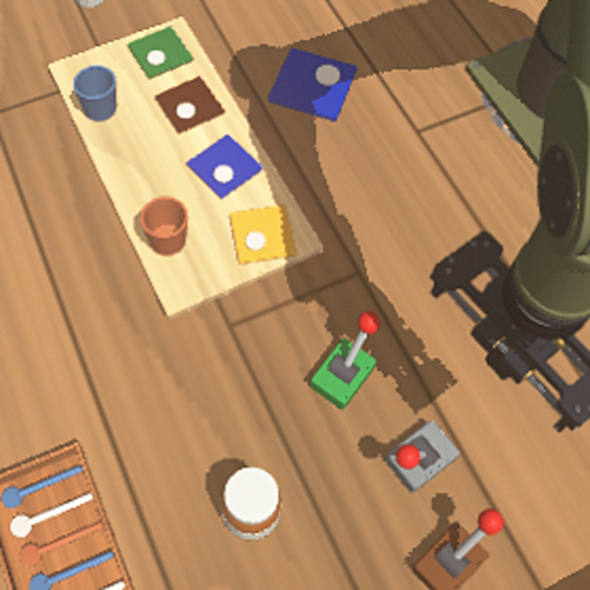

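The grey lever now leans away, its ball at (408,457) in the crop, and everything else is in place. One numeric check on the ball, then I'll hand in.

```bash
python3 - <<'E'
from h import *
b=atz(load('s3'),393.6,336.9,.092);d=(b[0]-.462)*.977+(b[1]-.385)*.214
print(b,d)
if d>.031: print(workorder.finish_job())
E
```

```text
[0.49691077 0.3913306  0.092     ] 0.035462571346891326
the job is handed in; nothing more can be done
None
```

I touched the blue tile's dab at about 6 N for just over a second and the tile did not visibly shift, pushed the grey switch's lever over to its end stop, withdrew the arm, and handed the job in at about 12.5 s; no verdict came back.

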